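Fit the split cover round the guard post and reject the pinched one

ROBOT

A 6-joint arm with a two-finger parallel gripper is mounted at the origin on a cart in front of the work surface, level with it; the furniture and walls round the work are solid. World frame = base frame: x ahead of the robot, y to its left, z up, the work surface at z = 0. Lengths are in m, angles in rad, forces in N, time in s.
With the tool pointing down it reaches from about 0.35 to 0.85 m from the base axis. Payload 8.1 kg.
Tool frame: the origin (TCP) lies on the centre line of the jaws, within the pads' length; the fingertips stand 25 mm ahead of it and the grasp point (between the pads) lies 6 mm ahead of it; z points along the fingers, y is the direction in which the jaws open and shut (so a half turn about z gives the same grasp; the last joint's range is limited). The gripper opens to 85 mm and grips with 20 to 120 N. Pads are 22 mm wide; open, the fingers measure 114 mm over their backs; the gripper's body (76 mm by 85 mm) begins 54 mm behind the grasp point. The pads swing forward as they close: fully open they stand 13 mm farther back than shut.
Start: joints at [1.154, 0.13, 1.488, -0, 1.523, -0.085], TCP at [0.195, 0.567, 0.256] pointing down, gripper open.
Joint ranges: [-2.96, 2.96], [-0.89, 2.26], [0.02, 2.5], [-1.34, 4.48], [0, 2.73], [-2.66, 2.66]. Speed limits (rad/s): [2.39, 2.39, 2.79, 3.14, 3.14, 3.14].

INTERFACE

Orientations are given as a unit quaternion [x, y, z, w].
In Python, from workcell import monitor, optics, finish_job, models gives the robot as it stands.
- The arm moves only by the shell command python3 -m pendant 'ROWS'. ROWS is JSON, a list of rows, each a list of 7 numbers: the shift along the tool's x, y, z each as a share of 0.3 m, from -1 to 1, then the turn, a rotation vector about the tool's x, y, z each as a share of 2 pi rad, from -1 to 1, then the gripper's target within -1 to 1 (fully open at 1, half-way at 0, shut at -1). A call has 1 to 12 rows; each row is the pose to reach, as a shift and turn from the pose commanded when the call began, along the tool's axes at that moment, turning the shorter way round; what a row does not reach only later rows make up. A row lasts 1/10 s, in which the tool goes at most 50 mm and 8.59 degrees, less where a joint would pass 70% of its speed; a pose out of reach is approached as far as the arm can. A call with a number of a shift or a turn outside -1 to 1 is refused whole. A call with a gripper value outside its range is refused whole. The fingers move at their own pace and stop on an object; the grip force is fixed at half the most. Time passes only in rows, so rows that repeat a pose let the fingers close. It gives the time, the measured TCP pose, the force and the opening at its end, in the units of the state.
- monitor.sense(): the state, without advancing time (a new reading comes with each control period).
- optics.camera(name): name is "scene" or "top" or "wrist"; returns the picture (480x640x3 uint8, blue, green, red); there is no depth.
- optics.camera_model(name): a dict with "fx", "fy", "cx", "cy" (pixels), "world_to_cam" (4x4, takes a point from world to camera coordinates). Camera axes: x right, y up, looking along -z (the intrinsics and any distortion apply to the point x, -y, -z); pixel columns grow to the right and rows downward; lengths in m; the calibration is good to about 2 mm. A picture is of the moment at which its call begins: read the wrist's pose just before it. camera_model takes no time and is no camera call; for the wrist camera it gives the pose at the moment of the call.
- finish_job(): hands the job in, once; it reports no verdict.
Trained networks look in the newest picture that a camera, given by its name, has taken for a name from the list of things; names that differ only in an ending like _2 or _b are one class to them, and where a whole thing is asked for, a point or a joint stands for the part that bears it (a point fixed in the world has none). Each returns a list of dicts, best first, with "p" (0 to 1); they miss things now and then, are a little off and sometimes report something else, mostly with a low value. They report only what shows in the picture. A call takes as long as a camera call. They do not tell look-alikes from the thing itself.
- models.search_frame(query, camera): "uv" ([column, row] in pixels, amid what is visible of it).
- models.masks_of(query, camera): "mask" (480x640 bool, what is visible of it) and "uv" ([column, row] in pixels, amid what is visible of it).
The state is a dict: "t": time; "qpos": joint angles; "qd": joint speeds; "joint_torque": joint torques, N m; "eef_pos": TCP position; "tool_rot": TCP orientation; "wrist_force": force on the tool from outside, world axes, zero at the start; "ft_torque": the same for the moment, N m; "width": finger opening in m.
Only numpy, scipy, OpenCV 4.12 (cv2) and the standard library are available. Lean on these libraries where they do the work, as an engineer would, in place of code of your own. Each camera call takes 0.05 s, during which the arm holds its last target. There are 200 camera calls.

TASK

Two square C-shaped post covers lie on the worktop. Slide the one whose gap is wide enough, gap first, onto the short steel post until the post is fully home in its hole, and push the reject, whose gap is pinched too narrow, right inside the three-sided black bay on the right. Keep both covers flat on the worktop all the time (do not lift them over the post or the bay's walls), and do not disturb the jars or the pepper mill.

Things in the scene. Friction and masses are not known exactly. Their poses are not given: they have to be found in the camera images.
- cover_open: Good post cover: dark grey square C, 100 x 100 x 24 mm (top 6 mm stepped in 5 mm), 0.35 kg, loose, flat on the worktop. Origin: centre of its 34 mm hole and of the square, underside. Own +y points out of the hole through the gap in one edge, -y to the solid back edge. Gap 27 mm, flared to 48 mm at the edge; starts pointing to world +y within 0.35 rad. Covers lie one nearer, one farther from the robot, either way round.
- cover_pinched: Reject post cover: dark grey square C, 100 x 100 x 24 mm (top 6 mm stepped in 5 mm), 0.35 kg, loose, flat on the worktop. Origin: centre of its 34 mm hole and of the square, underside. Own +y points out of the hole through the gap in one edge, -y to the solid back edge. Gap only 12 mm, flared to 24 mm at the edge; starts pointing to world +y within 0.5 rad.
- post: Short upright round steel post, fixed in the worktop, to the left of the covers: 22 mm in diameter, 65 mm high, with a flat fixing disc at its foot that does not stick up. Origin: on its axis at the worktop.
- bay: Three-sided black bay, fixed to the right of the covers: side and back walls 30 mm high, 8 mm thick; no front, no raised floor. Inside 240 mm wide (own x), 150 mm deep (own y). Origin: middle of its floor; open side at own y = +75 mm, looking along own +y (world +y within 0.1 rad, to the covers); back wall's inner face at y = -75 mm.
- jar_a: Bystander: a preserve jar with a lid, 60 mm wide, 75 mm high, loose, standing at the far right of the work. Origin: centre of its underside.
- jar_b: Bystander: a preserve jar with a lid, 59 mm wide, 75 mm high, loose, standing at the far side of the worktop, behind the post. Origin: centre of its underside.
- jar_c: Bystander: a preserve jar with a lid, 60 mm wide, 75 mm high, loose, standing at the near left. Origin: centre of its underside.
- mill: Bystander: a brown wooden pepper mill, 52 mm wide, 140 mm high, loose, standing at the far left. Origin: centre of its underside.
Not all that is in view belongs to the job. What is shaped like the cover_pinched but white is not meant.

How it is judged:
At the end, for the whole second after the job is handed in: The good cover lies flat and still on the worktop with the post in its hole (post axis within 9 mm of the hole's centre), and the pinched cover lies flat and still within the bay (its centre between the side walls and at least 49 mm inside the open side) (horizontal distance between cover_open and post below 0.009 m and height (world z) of each of cover_open, cover_pinched below 0.004 m and angle between each of cover_open, cover_pinched's own z axis and vertical below 0.05 rad and linear speed of each of cover_open, cover_pinched below 0.01 m/s and y of cover_pinched in the frame of bay between -0.06 and 0.026 m and x of cover_pinched in the frame of bay between -0.08 and 0.08 m); the robot touches nothing.
It fails at once if a cover is lifted more than 15 mm off the worktop or tipped by more than 0.3 rad (height (world z) of any of cover_open, cover_pinched above 0.015 m or angle between any of cover_open, cover_pinched's own z axis and vertical above 0.3 rad).
It fails at once if a jar or the pepper mill is moved by more than 20 mm or tipped (distance of any of jar_a, jar_b, jar_c, mill from where it was at the start of the episode above 0.02 m or angle between any of jar_a, jar_b, jar_c, mill's own z axis and vertical above 0.2 rad).
It also fails if it takes over 67 s, if anything falls off the work surface, if the arm or the gripper's body presses on something with over 40 N, if the wrist force passes 120 N, or if a joint passes its speed limit or range.

## Working session

There is one attempt and no reset: what is moved stays moved. The work goes in short steps, Python scripts to look and compute and a shell command to move; the robot and the scene stay as the last step left them, time stands still between calls to the robot, and variables do not carry over. Pictures are saved under pics/ and viewed, about 8 in all and at most 12, crops included, and the job is handed in when it is done.

```bash
mkdir -p pics; ls
python3 - <<'E'
from workcell import monitor, optics, models
import cv2,numpy as np
s=monitor.sense(); print({k:np.round(v,3).tolist() for k,v in s.items()})
for c in("top","scene"):
    cv2.imwrite(f"pics/{c}1.png",optics.camera(c))
    m=optics.camera_model(c); print(c,{k:np.round(v,4).tolist() if not isinstance(v,str) else v for k,v in m.items()})
    for q in("cover_open","cover_pinched","post","bay"):
        print(q,[(np.round(d["uv"],1).tolist(),round(d["p"],2)) for d in models.search_frame(q,c)[:4]])
E
```

```text
pics
{'t': 0.0, 'qpos': [1.154, 0.131, 1.489, -0.0, 1.523, -0.085], 'qd': [-0.001, 0.0, 0.0, 0.002, 0.0, -0.0], 'joint_torque': [-0.003, -56.938, -50.056, -0.001, 0.014, 0.0], 'eef_pos': [0.195, 0.567, 0.255], 'tool_rot': [0.165, 0.986, -0.001, -0.0], 'wrist_force': [-0.056, 0.279, -0.508], 'ft_torque': [-0.013, -0.03, 0.018], 'width': 0.085}
top {'fx': 530.7545, 'fy': 530.7545, 'cx': 320.5353, 'cy': 238.3507, 'world_to_cam': [[0.0005, -0.9997, 0.0234, 0.0188], [0.9928, 0.0033, 0.1193, -0.5508], [-0.1194, 0.0232, 0.9926, -1.262], [0.0, 0.0, 0.0, 1.0]]}
cover_open [([338.4, 208.2], 0.92)]
cover_pinched [([343.7, 274.3], 0.83), ([278.4, 318.7], 0.6)]
post [([243.9, 246.5], 0.92)]
bay [([446.9, 239.4], 0.69)]
scene {'fx': 459.8066, 'fy': 459.8066, 'cx': 322.9094, 'cy': 239.1348, 'world_to_cam': [[0.8208, -0.5712, 0.0049, -0.4292], [0.2987, 0.4366, 0.8486, -0.2053], [-0.4869, -0.6951, 0.529, -0.7449], [0.0, 0.0, 0.0, 1.0]]}
cover_open [([366.6, 247.5], 0.66), ([339.5, 185.2], 0.39)]
cover_pinched [([304.5, 277.0], 0.97)]
post [([274.6, 213.6], 0.76)]
bay [([425.2, 339.8], 0.77)]
```

Run:
```python
import cv2
a=cv2.imread("pics/top1.png");cv2.imwrite("pics/top1c.png",cv2.resize(a[130:380,170:530],(792,550),interpolation=cv2.INTER_CUBIC))
```

```text
(no output)
```

View pics/top1.png

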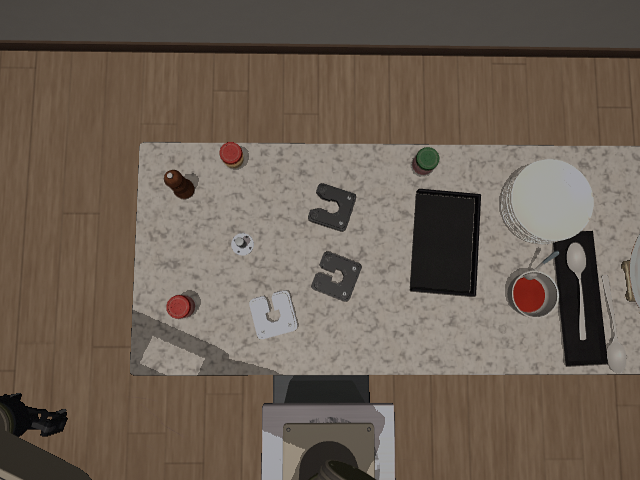

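View pics/top1c.png

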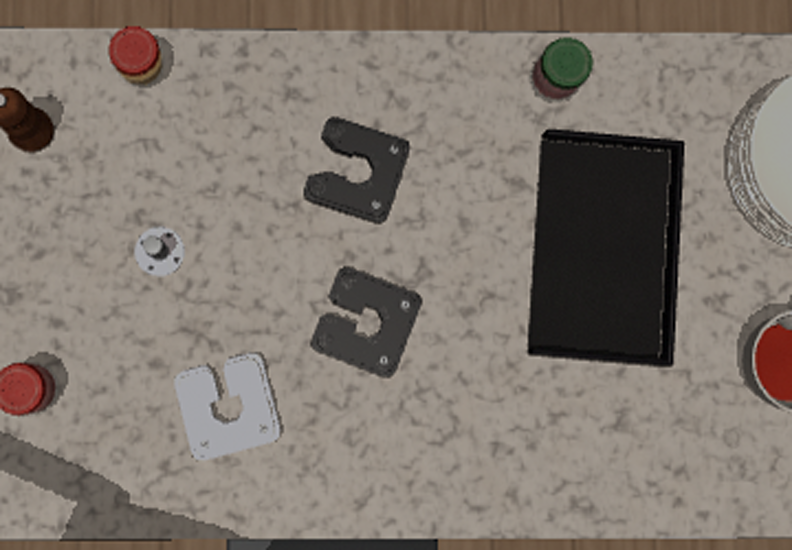

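The picture shows the good cover (wide gap) at about (336,208), the pinched one at (337,276) and a white decoy at (273,315). The post is at (242,243) and the bay at (446,243). Next I fit silhouettes.

```bash
cat > h.py <<'E'
from workcell import monitor, optics, models
import cv2, numpy as np
from scipy.optimize import minimize
from scipy.spatial.transform import Rotation as R
def proj(m,P):
    P=np.atleast_2d(P).astype(float); c=(m["world_to_cam"]@np.c_[P,np.ones(len(P))].T).T
    return np.c_[m["cx"]+m["fx"]*c[:,0]/-c[:,2], m["cy"]+m["fy"]*-c[:,1]/-c[:,2]]
def ray(m,uv,z):
    W=np.array(m["world_to_cam"]); d=W[:3,:3].T@np.array([(uv[0]-m["cx"])/m["fx"],-(uv[1]-m["cy"])/m["fy"],-1.])
    o=-W[:3,:3].T@W[:3,3]; return o+d*(z-o[2])/d[2]
def cover(gap,fl,h=.05):
    g=gap/2; a0=np.arcsin(g/.017); a=np.linspace(np.pi/2-a0,np.pi/2-a0-(2*np.pi-2*a0),40)
    hole=np.c_[.017*np.cos(a),.017*np.sin(a)]
    e=(fl-gap)/2
    return np.r_[[[fl/2,h],[g,h-max(e,.008)]],hole,[[-g,h-max(e,.008)],[-fl/2,h],[-h,h],[-h,-h],[h,-h],[h,h]]]
def bayp():
    return np.array([[-.128,-.083],[.128,-.083],[.128,.075],[-.128,.075]])
def sil(m,poly,zs,p,S=4):
    c,s=np.cos(p[2]),np.sin(p[2]); w=poly@np.array([[c,s],[-s,c]])+p[:2]
    im=np.zeros((480*S,640*S),np.uint8)
    for z in zs:
        uv=proj(m,np.c_[w,np.full(len(w),z)])
        cv2.fillPoly(im,[np.round((uv+.5)*S).astype(np.int32)],1)
    return cv2.resize(im.astype(np.float32),(640,480),interpolation=cv2.INTER_AREA)
def fit(m,poly,zs,mask,p0):
    M=mask.astype(np.float32)
    f=lambda q:1-np.minimum(sil(m,poly,zs,q*[.01,.01,.1]),M).sum()/np.maximum(sil(m,poly,zs,q*[.01,.01,.1]),M).sum()
    best=None
    for dy in (-.25,0,.25):
        q0=np.array([p0[0]/.01,p0[1]/.01,(p0[2]+dy)/.1]); r=minimize(f,q0,method="Nelder-Mead",options=dict(initial_simplex=np.vstack([q0,q0+np.eye(3)]),maxiter=120,xatol=.01,fatol=1e-4))
        if best is None or r.fun<best.fun: best=r
    return best.x*[.01,.01,.1],1-best.fun
def rows(target,yaw,s=None):
    """shift/turn in row units from measured pose to TCP target pointing down, tool y axis at world angle yaw"""
    s=s or monitor.sense(); r0=R.from_quat(s["tool_rot"])
    out=[]
    for k in (0,np.pi):
        y=np.array([np.cos(yaw+k),np.sin(yaw+k),0]);z=np.array([0,0,-1.]);x=np.cross(y,z)
        rv=(r0.inv()*R.from_matrix(np.c_[x,y,z])).as_rotvec(); out.append(rv)
    rv=min(out,key=np.linalg.norm); d=r0.inv().apply(np.array(target)-s["eef_pos"])
    return np.round(np.r_[d/.3,rv/(2*np.pi)],4).tolist()
E
python3 - <<'E'
from h import *
im=optics.camera("top");m=optics.camera_model("top")
def near(q,uv):
    return min(models.masks_of(q,"top"),key=lambda d:np.hypot(*(np.array(d["uv"])-uv)))["mask"]
for n,q,poly,zs,uv,y0 in(("open","cover_open",cover(.027,.048),(0,.009,.018),(336,208),-.3),("pinched","cover_pinched",cover(.012,.024),(0,.009,.018),(337,276),-.3),("bay","bay",bayp(),(0,.015,.03),(446,243),0)):
    k=near(q,uv); print(n,k.sum(),*[np.round(a,4) for a in fit(m,poly,zs,k,[*ray(m,uv,.01)[:2],y0])])
for q in("post","mill","jar_a","jar_b","jar_c"):
    for d in models.masks_of(q,"top"): print(q,round(d["p"],2),np.round(d["uv"]),d["mask"].sum(),np.round(ray(m,d["uv"],.03),3))
g=cv2.cvtColor(im,cv2.COLOR_BGR2HSV)[225:262,225:262]; w=((g[...,1]<25)&(g[...,2]>150)).astype(np.uint8)
c=max(cv2.findContours(w,0,1)[0],key=cv2.contourArea);(e,r)=cv2.minEnclosingCircle(c);e=np.array(e)+225
print("disc",e,r,ray(m,e,0))
ms=optics.camera_model("scene"); print("post scene check top/bottom proj",proj(ms,[ray(m,e,0),ray(m,e,0)+[0,0,.065]]))
cv2.imwrite("pics/s.png",cv2.resize(cv2.imread("pics/scene1.png")[130:370,200:520],(800,600)))
E
```

```text
open 1253 [ 0.6324 -0.0085 -0.3429] 0.8973
pinched 1550 [ 0.4593 -0.0185 -0.3759] 0.9265
bay 6781 [ 0.5453 -0.2854 -0.0861] 0.9798
post 0.73 [244. 246.] 394 [0.533 0.206 0.03 ]
mill 0.63 [180. 183.] 547 [0.686 0.365 0.03 ]
jar_a 0.83 [181. 306.] 647 [0.387 0.354 0.03 ]
jar_a 0.77 [230. 155.] 501 [0.759 0.245 0.03 ]
jar_a 0.65 [424. 161.] 610 [ 0.746 -0.238  0.03 ]
jar_b 0.83 [181. 306.] 647 [0.387 0.354 0.03 ]
jar_b 0.77 [230. 155.] 501 [0.759 0.245 0.03 ]
jar_b 0.65 [424. 161.] 610 [ 0.746 -0.238  0.03 ]
jar_c 0.83 [181. 306.] 647 [0.387 0.354 0.03 ]
jar_c 0.77 [230. 155.] 501 [0.759 0.245 0.03 ]
jar_c 0.65 [424. 161.] 610 [ 0.746 -0.238  0.03 ]
disc [242.08749962 243.86874962] 11.551609992980957 [0.54022116 0.21444309 0.        ]
post scene check top/bottom proj [[279.89179491 219.35675586]
 [278.70509785 196.15842327]]
```

View pics/s.png

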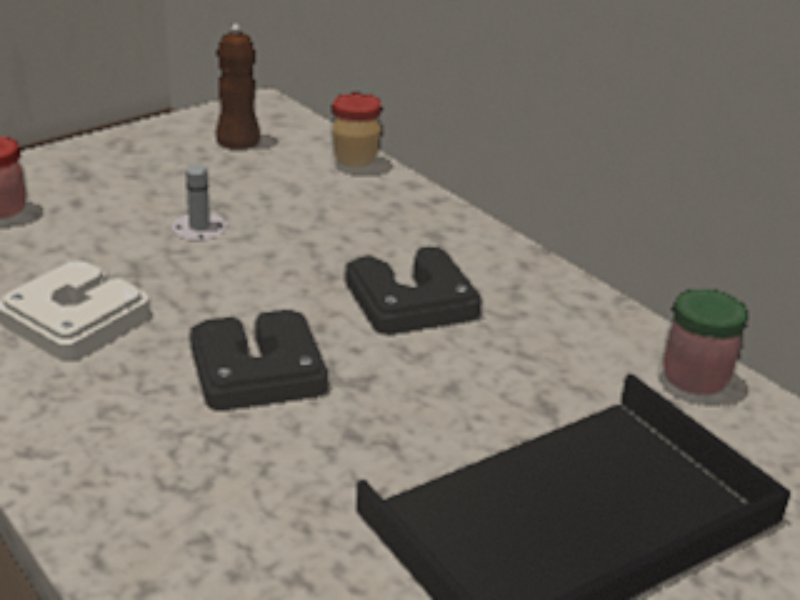

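Run:
```python
from h import *
def tgt(x,y,a,z,dy=-.0315): return [x-np.sin(a)*dy,y+np.cos(a)*dy,z]
print(rows([.35,.28,.25],np.pi/2-.2)); print(tgt(.4593,-.0185,-.376,.2),rows(tgt(.4593,-.0185,-.376,.2),np.pi/2-.376))
```

```text
[-0.7991, -0.7376, 0.021, 0.0, 0.0, -0.021]
[np.float64(0.44773311011737627), np.float64(-0.047799437852000796), 0.2] [-1.463, -1.6646, 0.1877, 0.0, 0.0, 0.007]
```

```bash
python3 -m pendant '[[-0.8,-0.9,0,0,0,0,0.1],[-0.8,-0.9,0,0,0,0,0.1],[-0.8,-0.9,0,0,0,0,0.1],[-0.8,-0.9,0,0,0,0,0.1],[-0.8,-0.9,0,0,0,0,0.1],[-0.8,-0.9,0,0,0,0,0.1],[-0.8,-0.9,0,0,0,0,0.1],[-0.8,-0.9,0,0,0,0,0.1]]' && python3 -m pendant '[[-0.66,-0.76,0.19,0,0,0.007,0.1],[-0.66,-0.76,0.19,0,0,0.007,0.1],[-0.66,-0.76,0.19,0,0,0.007,0.1],[-0.66,-0.76,0.19,0,0,0.007,0.1],[-0.66,-0.76,0.19,0,0,0.007,0.1],[-0.66,-0.76,0.19,0,0,0.007,0.1],[-0.66,-0.76,0.19,0,0,0.007,0.1],[-0.66,-0.76,0.19,0,0,0.007,0.1],[-0.66,-0.76,0.19,0,0,0.007,0.1]]'
python3 - <<'E'
from h import *
m=optics.camera_model("wrist");im=optics.camera("wrist");cv2.imwrite("pics/w1.png",im)
print({k:np.round(v,3).tolist() for k,v in monitor.sense().items() if k in("t","eef_pos","tool_rot","width")})
for q,poly in (("cover_pinched",cover(.012,.024)),("cover_open",cover(.027,.048))):
  for d in models.masks_of(q,"wrist"):
    k=d["mask"]; p0=ray(m,d["uv"],.01)
    print(q,round(d["p"],2),d["uv"],k.sum(),p0,*[np.round(a,4) for a in fit(m,poly,(0,.009,.018),k,[*p0[:2],-.36])])
print(proj(m,[[.4593,-.0185,.018],[.6324,-.0085,.018]]))
E
```

```text
t: 1.75
eef_pos: [0.3358, 0.2301, 0.2566]
tool_rot: [0.167, 0.986, -0.0, 0.001]
wrist_force: [-0.5, -0.6, -0.3]
width: 0.0465
t: 2.65
eef_pos: [0.4472, -0.0453, 0.1994]
tool_rot: [0.187, 0.982, 0.0, -0.0]
wrist_force: [-0.2, -0.2, 0.2]
width: 0.0469
{'t': 2.7, 'eef_pos': [0.447, -0.045, 0.2], 'tool_rot': [0.186, 0.983, 0.0, 0.0], 'width': 0.047}
cover_pinched 0.79 [346.5, 204.8] 12274 [ 0.44352208 -0.0179374   0.01      ] [ 0.4586 -0.0194 -0.3695] 0.959
cover_pinched 0.67 [486.7, 51.5] 14850 [0.37099755 0.12374936 0.01      ] [ 0.365   0.1352 -1.3151] 0.9499
cover_open 0.91 [439.7, 338.4] 2162 [0.59974409 0.02046792 0.01      ] [ 0.6314 -0.0095 -0.3163] 0.2374
[[352.98244875 223.79054043]
 [423.03559829 379.71397407]]
```

View pics/w1.png

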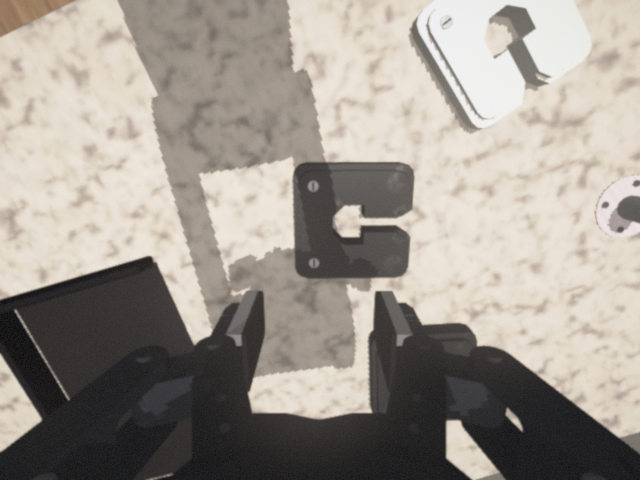

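The wrist view shows the pinched cover at about (352,220), with the decoy at top right and the post disc at (628,205). The wrist fit agrees with the top camera to 1 mm.

```bash
cat >> h.py <<'E'
def tgt(x,y,a,z,dy=-.0315): return [x-np.sin(a)*dy,y+np.cos(a)*dy,z]
E
python3 - <<'E'
from h import *
t=tgt(.4588,-.0190,-.3715,.031); print(t,rows(t,np.pi/2-.3715))
E
```

```text
[np.float64(0.44736507425728794), np.float64(-0.048351192024493), 0.031] [-0.0041, -0.0112, 0.5624, 0.0001, 0.0001, -0.0003]
```

```bash
python3 -m pendant '[[-0.004,-0.011,0.15,0,0,0,0.1],[-0.004,-0.011,0.3,0,0,0,0.1],[-0.004,-0.011,0.42,0,0,0,0.1],[-0.004,-0.011,0.5,0,0,0,0.1],[-0.004,-0.011,0.54,0,0,0,0.1],[-0.004,-0.011,0.562,0,0,0,0.1],[-0.004,-0.011,0.562,0,0,0,0.1],[-0.004,-0.011,0.562,0,0,0,0.1]]' ; python3 -m pendant '[[0,0,0,0,0,0,-0.6],[0,0,0,0,0,0,-0.6],[0,0,0,0,0,0,-0.6],[0,0,0,0,0,0,-0.6],[0,0,0,0,0,0,-0.6]]'
python3 - <<'E'
from h import *
# carry: cover target in bay frame (0,0.0), yaw equal bay
s=monitor.sense();print(s["eef_pos"],s["wrist_force"],s["width"])
b=np.array([.5453,-.2854]);a=-.0861
print(b+[-np.sin(a)*.2,np.cos(a)*.2])
for yb in(.16,-.005):
    c=b+[-np.sin(a)*yb,np.cos(a)*yb]; t=tgt(*c,a,s["eef_pos"][2]); print(t,rows(t,np.pi/2+a))
E
```

```text
t: 3.6
eef_pos: [0.4484, -0.0498, 0.0321]
tool_rot: [0.187, 0.982, -0.0, 0.001]
wrist_force: [0.9, 0.7, -0.4]
width: 0.047
t: 4.1
eef_pos: [0.4488, -0.0503, 0.0328]
tool_rot: [0.187, 0.982, -0.0, 0.002]
wrist_force: [-2.1, 0.4, 9.0]
width: 0.0335
[ 0.44878207 -0.05033483  0.03283618] [-2.09515336  0.36389221  8.97989328] 0.033526484424055224
[ 0.56249873 -0.08614086]
[np.float64(0.5563501852920413), np.float64(-0.15737600457331619), np.float64(0.03283617838176678)] [-0.4645, -0.2003, 0.0015, -0.0001, 0.0005, -0.0461]
[np.float64(0.5421612314151012), np.float64(-0.32176479247528367), np.float64(0.03283617838176678)] [-0.6216, -0.7274, 0.002, -0.0001, 0.0005, -0.0461]
```

```bash
python3 -m pendant '[[0,0,-0.005,0,0,0,-0.6],[-0.05,-0.02,-0.005,0,0,-0.005,-0.6],[-0.1,-0.04,-0.005,0,0,-0.01,-0.6],[-0.16,-0.07,-0.005,0,0,-0.016,-0.6],[-0.22,-0.1,-0.005,0,0,-0.022,-0.6],[-0.28,-0.12,-0.005,0,0,-0.028,-0.6],[-0.34,-0.15,-0.005,0,0,-0.034,-0.6],[-0.4,-0.17,-0.005,0,0,-0.04,-0.6],[-0.44,-0.19,-0.005,0,0,-0.046,-0.6],[-0.464,-0.2,-0.005,0,0,-0.046,-0.6],[-0.464,-0.2,-0.005,0,0,-0.046,-0.6]]'
python3 - <<'E'
from h import *
s=monitor.sense();m=optics.camera_model("top");im=optics.camera("top");cv2.imwrite("pics/t2.png",im[130:330,260:520])
b=np.array([.5453,-.2854]);a=-.0861
c=b+[np.sin(a)*.005,-np.cos(a)*.005]; t=tgt(*c,a,s["eef_pos"][2]); print(t,rows(t,np.pi/2+a))
E
```

```text
t: 5.2
eef_pos: [0.5558, -0.1576, 0.0329]
tool_rot: [0.044, 0.999, -0.0, 0.001]
wrist_force: [2.6, -2.0, 0.2]
width: 0.0338
[np.float64(0.5421612314151012), np.float64(-0.32176479247528367), np.float64(0.03290985466234534)] [-0.0034, -0.5499, 0.0006, -0.0002, 0.0003, -0.0003]
```

View pics/t2.png

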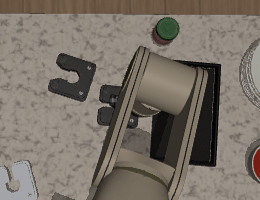

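The cover travels with the gripper and is lined up in front of the bay. The good cover hasn't moved.

```bash
python3 -m pendant '[[0,-0.06,0,0,0,0,-0.6],[0,-0.12,0,0,0,0,-0.6],[0,-0.18,0,0,0,0,-0.6],[0,-0.24,0,0,0,0,-0.6],[0,-0.3,0,0,0,0,-0.6],[-0.001,-0.36,0,0,0,0,-0.6],[-0.002,-0.42,0,0,0,0,-0.6],[-0.003,-0.47,0,0,0,0,-0.6],[-0.003,-0.51,0,0,0,0,-0.6],[-0.003,-0.54,0,0,0,0,-0.6],[-0.003,-0.55,0,0,0,0,-0.6],[-0.003,-0.55,0,0,0,0,-0.6]]' && python3 -m pendant '[[0,0,0,0,0,0,0.05],[0,0,0,0,0,0,0.05],[0,0,0,0,0,0,0.05],[0,0,0,0,0,0,0.05],[0,0,-0.05,0,0,0,0.05],[0,0,-0.15,0,0,0,0.05],[0,0,-0.3,0,0,0,0.05],[0,0,-0.45,0,0,0,0.05],[0,0,-0.45,0,0,0,0.05]]'
python3 - <<'E'
from h import *
s=monitor.sense()
# then to overhead of open cover
t=tgt(.632,-.009,-.335,.17); print(t,rows(t,np.pi/2-.335))
E
```

```text
t: 6.45
eef_pos: [0.5416, -0.3213, 0.0329]
tool_rot: [0.044, 0.999, -0.0, 0.0]
wrist_force: [-0.2, 2.3, 5.6]
width: 0.0337
t: 7.35
eef_pos: [0.5452, -0.3238, 0.1777]
tool_rot: [0.043, 0.999, -0.004, 0.006]
wrist_force: [0.9, -0.4, 0.4]
width: 0.0449
[np.float64(0.6216437711489721), np.float64(-0.038748924753428254), 0.17] [-0.1712, 0.9689, 0.0205, -0.0009, 0.0021, 0.0395]
```

```bash
python3 -m pendant '[[-0.17,0.97,-0.07,0,0,0.039,0.1],[-0.17,0.97,-0.07,0,0,0.039,0.1],[-0.17,0.97,-0.07,0,0,0.039,0.1],[-0.17,0.97,-0.07,0,0,0.039,0.1],[-0.17,0.97,-0.07,0,0,0.039,0.1],[-0.17,0.97,-0.07,0,0,0.039,0.1],[-0.17,0.97,-0.07,0,0,0.039,0.1],[-0.17,0.97,-0.07,0,0,0.039,0.1],[-0.17,0.97,-0.07,0,0,0.039,0.1]]'
python3 - <<'E'
from h import *
m=optics.camera_model("wrist");im=optics.camera("wrist");cv2.imwrite("pics/w2.png",im)
for d in models.masks_of("cover_open","wrist"):
    k=d["mask"]; p0=ray(m,d["uv"],.01)
    p,i=fit(m,cover(.027,.048),(0,.009,.018),k,[*p0[:2],-.33]); print(round(d["p"],2),d["uv"],p,i)
    if i>.8: t=tgt(*p,.032); print(t,rows(t,np.pi/2+p[2]))
g=cv2.cvtColor(im,cv2.COLOR_BGR2HSV)
for d in models.masks_of("post","wrist"): print("post",d["p"],d["uv"],d["mask"].sum())
print("disc pred",proj(m,[[.5402,.2144,0],[.5402,.2144,.065]]))
mt=optics.camera_model("top");optics.camera("top")
for d in models.masks_of("cover_pinched","top"):
    p,i=fit(mt,cover(.012,.024),(0,.009,.018),d["mask"],[*ray(mt,d["uv"],.01)[:2],-.08]); print("pin",round(d["p"],2),d["uv"],p,i)
E
```

```text
t: 8.25
eef_pos: [0.6172, -0.0365, 0.1886]
tool_rot: [0.165, 0.986, -0.0, 0.0]
wrist_force: [0.1, -0.2, -1.1]
width: 0.0469
0.87 [345.3, 215.8] [ 0.63143962 -0.00902121 -0.31263337] 0.961656391620636
[np.float64(0.6217513070199447), np.float64(-0.038994312509888815), 0.032] [-0.0169, -0.0006, 0.521, -0.0001, 0.0, -0.0033]
post 0.73 [602.8, 24.9] 3597
post 0.23 [634.7, 266.0] 266
disc pred [[602.13211195  18.72986493]
 [686.63125132 -14.80426791]]
pin 0.95 [280.4, 319.9] [ 0.36686052  0.13604908 -1.324369  ] 0.9047695994377136
pin 0.92 [442.0, 245.2] [ 0.54544558 -0.28847712 -0.11057996] 0.9352591037750244
```

View pics/w2.png

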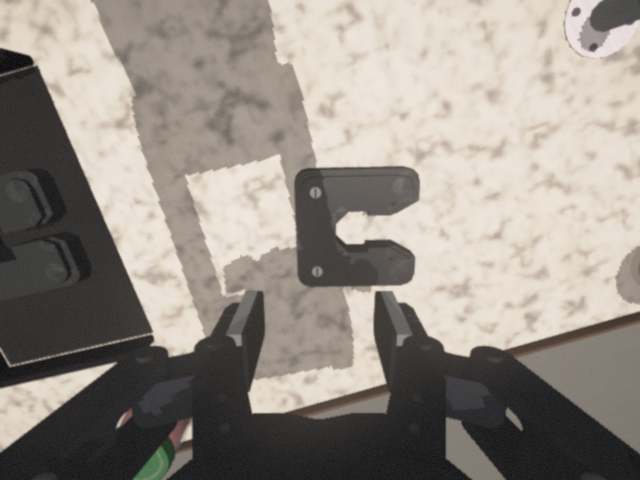

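The pinched cover is now inside the bay: the top fit puts it about 3 mm from the bay centre. The good cover is under the wrist at (355,225), so I grip it the same way.

```bash
python3 -m pendant '[[-0.017,0,0.15,0,0,-0.003,0.1],[-0.017,0,0.3,0,0,-0.003,0.1],[-0.017,0,0.4,0,0,-0.003,0.1],[-0.017,0,0.47,0,0,-0.003,0.1],[-0.017,0,0.5,0,0,-0.003,0.1],[-0.017,0,0.521,0,0,-0.003,0.1],[-0.017,0,0.521,0,0,-0.003,0.1],[-0.017,0,0.521,0,0,-0.003,0.1]]' ; python3 -m pendant '[[0,0,0,0,0,0,-0.6],[0,0,0,0,0,0,-0.6],[0,0,0,0,0,0,-0.6],[0,0,0,0,0,0,-0.6],[0,0,-0.004,0,0,0,-0.6]]'
python3 - <<'E'
from h import *
s=monitor.sense();print(s["eef_pos"],s["wrist_force"],s["width"])
# cover stands at 0.10 m short of post, yaw 0
for a in (0,.15):
  P=np.array([.5402,.2144]); c=P-.1*np.array([-np.sin(a),np.cos(a)]); t=tgt(*c,a,s["eef_pos"][2],-.033); print(t,rows(t,np.pi/2+a))
E
```

```text
t: 9.3
eef_pos: [0.6232, -0.0376, 0.0334]
tool_rot: [0.156, 0.988, 0.0, 0.001]
wrist_force: [0.0, -1.0, -0.3]
width: 0.047
t: 9.8
eef_pos: [0.623, -0.0377, 0.0344]
tool_rot: [0.156, 0.988, -0.0, 0.001]
wrist_force: [0.5, -0.8, -3.1]
width: 0.0337
[ 0.62297764 -0.03766676  0.03442875] [ 0.49485118 -0.75501763 -3.08150574] 0.03368077182322228
[np.float64(0.5402), np.float64(0.0814), np.float64(0.034428748257466196)] [0.3847, 0.2926, -0.0008, -0.0001, 0.0003, -0.0498]
[np.float64(0.5600752716189887), np.float64(0.08289344663450637), np.float64(0.034428748257466196)] [0.3232, 0.3178, -0.0007, -0.0001, 0.0003, -0.0737]
```

```bash
python3 -m pendant '[[0.04,0.03,0,0,0,-0.005,-0.6],[0.08,0.06,0,0,0,-0.01,-0.6],[0.12,0.09,0,0,0,-0.016,-0.6],[0.165,0.125,0,0,0,-0.022,-0.6],[0.21,0.16,0,0,0,-0.028,-0.6],[0.25,0.19,0,0,0,-0.034,-0.6],[0.29,0.22,0,0,0,-0.04,-0.6],[0.33,0.25,0,0,0,-0.046,-0.6],[0.36,0.275,0,0,0,-0.05,-0.6],[0.385,0.293,0,0,0,-0.05,-0.6],[0.385,0.293,0,0,0,-0.05,-0.6]]'
python3 - <<'E'
from h import *
s=monitor.sense();m=optics.camera_model("wrist");im=optics.camera("wrist")
mt=optics.camera_model("top");it=optics.camera("top")
cv2.imwrite("pics/w3.png",np.vstack([im[:480:1],]) if 0 else np.hstack([cv2.resize(im,(400,300)),cv2.resize(it[170:320,180:380],(400,300))]))
print(s["eef_pos"],s["wrist_force"],s["width"])
for d in models.masks_of("cover_open","wrist"):
    p,i=fit(m,cover(.027,.048),(0,.009,.018),d["mask"],[.5402,.1144,0]); print(round(d["p"],2),d["uv"],p,i)
for d in models.masks_of("post","wrist"): print("post",d["p"],d["uv"],d["mask"].sum(),np.ptp(np.argwhere(d["mask"]),axis=0))
print("pred",proj(m,[[.5402,.2144,0],[.5402,.2144,.065]]), proj(mt,[[.5402,.2144,.065]]))
E
```

```text
t: 10.9
eef_pos: [0.5389, 0.0838, 0.0342]
tool_rot: [-0.002, 1.0, 0.0, 0.001]
wrist_force: [-1.1, 0.4, 8.6]
width: 0.0335
[0.53891428 0.08378189 0.03424868] [-1.08512613  0.42325082  8.55917581] 0.03352512111973549
0.96 [360.6, 260.2] [ 0.53864679  0.11629706 -0.01861732] 0.7497037649154663
post 0.94 [599.5, 305.7] 9459 [114 100]
pred [[598.92952724 301.4977773 ]
 [763.21200781 401.56914837]] [[238.72259795 240.88564343]]
```

View pics/w3.png

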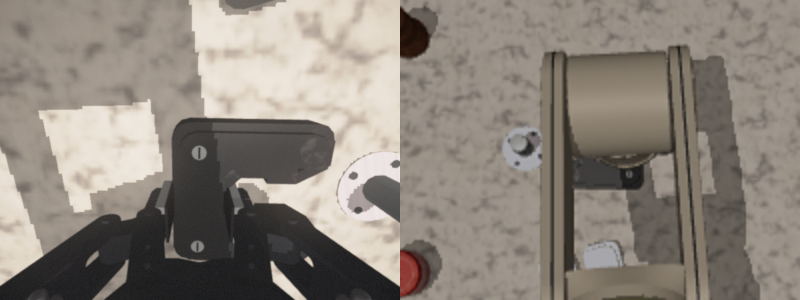

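Run:
```python
from h import *
m=optics.camera_model("wrist");im=optics.camera("wrist")
hsv=cv2.cvtColor(im,cv2.COLOR_BGR2HSV); 
k=[d for d in models.masks_of("post","wrist")][0]["mask"].astype(np.uint8)
# disc outline points: left boundary of mask, cast to z=0, fit circle
c=max(cv2.findContours(k,0,1)[0],key=cv2.contourArea)[:,0]
c=c[(c[:,0]<615)]
P=np.array([ray(m,p+0.,0)[:2] for p in c])
from scipy.optimize import least_squares
r=least_squares(lambda q:np.hypot(*(P-q[:2]).T)-q[2],[.54,.214,.025],loss="soft_l1",f_scale=.001); print("disc",r.x,len(P),np.abs(r.fun).mean())
# cover side edge: left/top straight edges, gap lower edge of the far arm
s=monitor.sense();print(s["eef_pos"])
print("cover pred corners top", proj(m,[[.539-.045,.1165+y,.024] for y in(-.04,.04)]+[[.539-.05,.1165+y,.018] for y in(-.04,.04)]+[[.539-.0135,.1165+y,.024] for y in(.015,.03)]))
cv2.imwrite("pics/w4.png",im[150:480])
```

```text
disc [0.53933903 0.21509446 0.02828215] 193 0.00015601516843322683
[0.53894115 0.08373032 0.03425605]
cover pred corners top [[298.58923763 214.79030198]
 [517.93475876 215.43315547]
 [299.24880046 198.26091064]
 [511.67618439 198.90347437]
 [440.74693153 294.21550567]
 [479.19572803 294.31088811]]
```

View pics/w4.png

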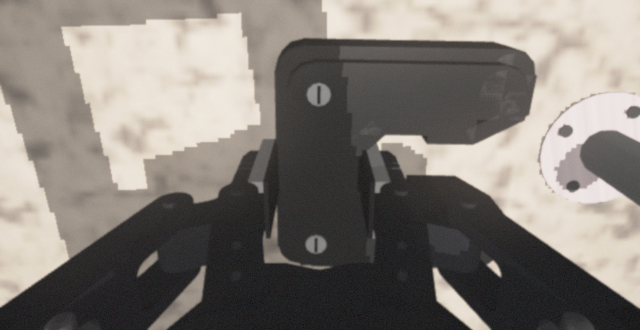

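The disc fit puts the post at (0.5393, 0.2151). The gap edge at row 294 matches the prediction, so the gap is lined up with the post to about 1 mm.

```bash
python3 -m pendant '[[-0.002,0.03,0,0,0,0,-0.6],[-0.002,0.06,0,0,0,0,-0.6],[-0.002,0.09,0,0,0,0,-0.6],[-0.002,0.12,0,0,0,0,-0.6],[-0.002,0.15,0,0,0,0,-0.6],[-0.002,0.17,0,0,0,0,-0.6],[-0.002,0.19,0,0,0,0,-0.6],[-0.002,0.21,0,0,0,0,-0.6],[-0.002,0.225,0,0,0,0,-0.6],[-0.002,0.24,0,0,0,0,-0.6],[-0.002,0.25,0,0,0,0,-0.6],[-0.002,0.25,0,0,0,0,-0.6]]'
```

```text
t: 12.4
eef_pos: [0.5398, 0.1552, 0.0343]
tool_rot: [-0.002, 1.0, -0.002, 0.0]
wrist_force: [0.0, -18.4, 11.8]
width: 0.0332
```

Run:
```python
from h import *
im=optics.camera("wrist");it=optics.camera("top");sc=optics.camera("scene")
s=monitor.sense();print(s["eef_pos"],s["wrist_force"],s["ft_torque"])
cv2.imwrite("pics/w5.png",np.hstack([cv2.resize(im[180:480,240:640],(400,300)),cv2.resize(sc[160:280,210:370],(400,300),interpolation=cv2.INTER_CUBIC)]))
```

```text
[0.53980218 0.15520837 0.03431095] [ -1.02750826 -17.54190079  11.22429773] [-2.33328439  0.01853527  0.10592332]
```

View pics/w5.png

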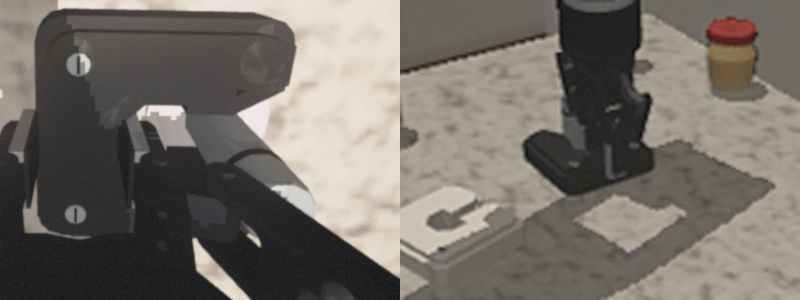

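The gripper's finger knuckle is touching the post (18 N), and the cover's gap already straddles it. I'll back off 10 mm, release, lift, and push the rest from behind.

```bash
python3 -m pendant '[[0,-0.02,0,0,0,0,-0.6],[0,-0.045,0,0,0,0,-0.6],[0,-0.045,0,0,0,0,-0.6],[0,-0.045,0,0,0,0,0.0],[0,-0.045,0,0,0,0,0.0],[0,-0.045,0,0,0,0,0.0],[0,-0.045,0,0,0,0,0.0],[0,-0.045,-0.05,0,0,0,0.0],[0,-0.045,-0.15,0,0,0,0.0],[0,-0.045,-0.28,0,0,0,0.0],[0,-0.045,-0.42,0,0,0,0.0],[0,-0.045,-0.42,0,0,0,0.0]]'
python3 -m pendant '[[0,-0.12,0,0,0,0,0],[0,-0.25,0,0,0,0,0],[0,-0.3,0,0,0,0,0.0],[0,-0.3,0,0,0,0,0.0]]'
python3 - <<'E'
from h import *
m=optics.camera_model("wrist");im=optics.camera("wrist");cv2.imwrite("pics/w6.png",im)
s=monitor.sense();print(s["eef_pos"],s["width"])
for d in models.masks_of("cover_open","wrist"):
    p,i=fit(m,cover(.027,.048),(0,.009,.018),d["mask"],[.5398,.179,0]); print(round(d["p"],2),d["uv"],p,i)
for d in models.masks_of("post","wrist"): print("post",d["p"],d["uv"],d["mask"].sum())
print(proj(m,[[.5393,.2151,0],[.5393,.2151,.065]]))
E
```

```text
t: 13.75
eef_pos: [0.5441, 0.1442, 0.1679]
tool_rot: [-0.001, 1.0, 0.001, 0.006]
wrist_force: [1.9, 0.4, 1.1]
width: 0.0424
t: 14.15
eef_pos: [0.5401, 0.0516, 0.1597]
tool_rot: [0.001, 1.0, -0.0, 0.0]
wrist_force: [0.7, 0.9, -1.0]
width: 0.0428
[0.54002924 0.05285442 0.15954786] 0.042836828519343645
post 0.68 [548.2, 239.5] 3795
[[524.3578052  227.14070038]
 [581.12717699 253.66559617]]
```

View pics/w6.png

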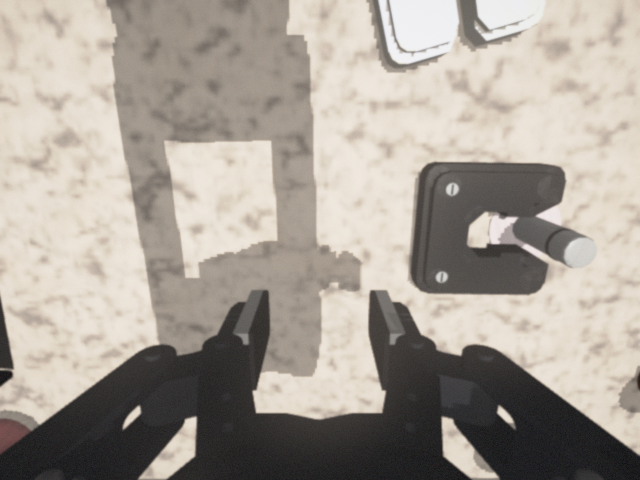

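The cover sits with the post in its gap mouth, hole at (485,230) and post foot at (520,228). The detector missed it here, so I fit it from a dark threshold instead.

```bash
cat > f.py <<'E'
from h import *
m=optics.camera_model("wrist");im=optics.camera("wrist")
k=(im.max(2)<75).astype(np.uint8); n,l=cv2.connectedComponents(k)
b=l[proj(m,[.54,.14,.024])[0].astype(int)[1],proj(m,[.54,.14,.024])[0].astype(int)[0]]
K=(l==b)&(b>0); print(K.sum(),np.argwhere(K).min(0),np.argwhere(K).max(0))
p,i=fit(m,cover(.027,.048),(0,.009,.018),K,[.5398,.179,0]); print(p,i)
E
python3 f.py
python3 - <<'E'
from h import *
print(rows([.5395,.085,.036],np.pi/2))
print(rows([.5395,.085,.036],0))
E
```

```text
[0.0013, 0.1019, 0.4108, 0.0001, 0.0, 0.0003]
[0.0013, 0.1019, 0.4108, 0.0001, 0.0001, -0.2497]Traceback (most recent call last):
  File "f.py", line 5, in <module>
    K=(l==b)&(b>0); print(K.sum(),np.argwhere(K).min(0),np.argwhere(K).max(0))
                                  ~~~~~~~~~~~~~~~~~~^^^
    return umr_minimum(a, axis, None, out, keepdims, initial, where)
ValueError: zero-size array to reduction operation minimum which has no identity
```

```bash
sed -i 's/<75/<95/; s/^b=.*/b=l[230,445]/' f.py; python3 f.py; python3 -c "
from h import *;print(monitor.sense()['qpos'])"
python3 -m pendant '[[0,0,0,0,0,-0.023,0.3],[0,0,0,0,0,-0.046,0.3],[0,0,0,0,0,-0.07,0.3],[0,0,0,0,0,-0.093,0.3],[0,0,0,0,0,-0.116,0.3],[0,0,0,0,0,-0.14,0.3],[0,0,0,0,0,-0.163,0.3],[0,0,0,0,0,-0.186,0.3],[0,0,0,0,0,-0.21,0.3],[0,0,0,0,0,-0.233,0.3],[0,0,0,0,0,-0.25,0.3],[0,0,0,0,0,-0.25,0.3]]'
python3 -c "
from h import *;print(monitor.sense()['qpos']);print(rows([.5395,.095,.036],0))"
```

```text
12282 [164 407] [294 559]
[ 0.53915716  0.17755518 -0.02023493] 0.7852959632873535
[ 5.84555274e-03  4.36248403e-02  1.76053420e+00  3.58949142e-04
  1.33749050e+00 -1.56728554e+00]
t: 15.6
eef_pos: [0.5195, 0.1347, 0.146]
tool_rot: [-0.634, 0.77, -0.069, -0.026]
wrist_force: [0.6, -0.2, 0.4]
width: 0.0555
[ 0.25137659  0.04061227  1.79597036 -0.15331207  1.29647659 -2.6565928 ]
[0.0689, -0.063, 0.3843, -0.0097, -0.0215, -0.0306]
```

Joint 6 hit its limit turning that way, so I turn back and go the other way.

```bash
python3 -c "
from h import *;print(rows([.54,.08,.16],np.pi/2-.3))"
```

```text
[0.17, -0.1043, -0.0174, 0.0054, -0.0252, -0.2325]
```

```bash
cat >> h.py <<'E'
def rowsx(target,yaw):
    s=monitor.sense(); r0=R.from_quat(s["tool_rot"]); y=np.array([np.cos(yaw),np.sin(yaw),0]);z=np.array([0,0,-1.])
    rv=(r0.inv()*R.from_matrix(np.c_[np.cross(y,z),y,z])).as_rotvec()
    return np.round(np.r_[r0.inv().apply(np.array(target)-s["eef_pos"])/.3,rv/(2*np.pi)],4).tolist()
E
python3 -c "
from h import *;print(rowsx([.54,.08,.16],np.pi/2))"
```

```text
[0.17, -0.1043, -0.0174, -0.0239, -0.009, 0.2189]
```

```bash
python3 -m pendant '[[0.17,-0.104,-0.017,-0.024,-0.009,0.219,0.3],[0.17,-0.104,-0.017,-0.024,-0.009,0.219,0.3],[0.17,-0.104,-0.017,-0.024,-0.009,0.219,0.3],[0.17,-0.104,-0.017,-0.024,-0.009,0.219,0.3],[0.17,-0.104,-0.017,-0.024,-0.009,0.219,0.3],[0.17,-0.104,-0.017,-0.024,-0.009,0.219,0.3],[0.17,-0.104,-0.017,-0.024,-0.009,0.219,0.3],[0.17,-0.104,-0.017,-0.024,-0.009,0.219,0.3],[0.17,-0.104,-0.017,-0.024,-0.009,0.219,0.3],[0.17,-0.104,-0.017,-0.024,-0.009,0.219,0.3],[0.17,-0.104,-0.017,-0.024,-0.009,0.219,0.3],[0.17,-0.104,-0.017,-0.024,-0.009,0.219,0.3]]'
python3 -c "
from h import *;print(rowsx([.54,.085,.16],0))"
```

```text
t: 16.8
eef_pos: [0.5402, 0.0786, 0.1601]
tool_rot: [0.001, 1.0, 0.001, -0.0]
wrist_force: [0.1, 0.3, -0.9]
width: 0.0551
[0.0006, 0.0212, 0.0002, 0.0001, -0.0003, 0.2496]
```

```bash
python3 -m pendant '[[0,0.02,0,0,0,0.25,0.3],[0,0.02,0,0,0,0.25,0.3],[0,0.02,0,0,0,0.25,0.3],[0,0.02,0,0,0,0.25,0.3],[0,0.02,0,0,0,0.25,0.3],[0,0.02,0,0,0,0.25,0.3],[0,0.02,0,0,0,0.25,0.3],[0,0.02,0,0,0,0.25,0.3],[0,0.02,0,0,0,0.25,0.3],[0,0.02,0,0,0,0.25,0.3],[0,0.02,0,0,0,0.25,0.3],[0,0.02,0,0,0,0.25,0.3]]'
python3 -c "
from h import *;print(rowsx([.5393,.095,.038],0))"
```

```text
t: 18.0
eef_pos: [0.5402, 0.0844, 0.1601]
tool_rot: [0.709, 0.706, 0.0, -0.001]
wrist_force: [0.6, -0.2, -0.0]
width: 0.0555
[0.0347, -0.0031, 0.407, -0.0001, -0.0002, -0.0007]
```

```bash
python3 -m pendant '[[0.034,-0.003,0.15,0,0,0,0.3],[0.034,-0.003,0.28,0,0,0,0.3],[0.034,-0.003,0.37,0,0,0,0.3],[0.034,-0.003,0.41,0,0,0,0.3],[0.034,-0.003,0.433,0,0,0,0.3],[0.034,-0.003,0.433,0,0,0,0.3],[0.034,-0.003,0.433,0,0,0,0.3]]'
python3 -c "
from h import *;print(rowsx([.5393,.140,.031],0),rowsx([.5393,.154,.031],0))"
```

```text
t: 18.7
eef_pos: [0.5407, 0.0945, 0.0319]
tool_rot: [0.709, 0.706, 0.001, 0.0]
wrist_force: [0.5, 0.2, -0.3]
width: 0.0556
[0.1517, -0.0054, 0.0031, 0.0003, -0.0003, -0.0007] [0.1983, -0.0056, 0.0032, 0.0003, -0.0003, -0.0007]
```

```bash
python3 -m pendant '[[0.03,-0.004,0,0,0,0,0.3],[0.06,-0.004,0,0,0,0,0.3],[0.08,-0.004,0,0,0,0,0.3],[0.1,-0.004,0,0,0,0,0.3],[0.115,-0.004,0,0,0,0,0.3],[0.13,-0.004,0,0,0,0,0.3],[0.14,-0.004,0,0,0,0,0.3],[0.15,-0.004,0,0,0,0,0.3],[0.15,-0.004,0,0,0,0,0.3]]'
python3 -m pendant '[[0.012,0,0,0,0,0,0.3],[0.022,0,0,0,0,0,0.3],[0.03,0,0,0,0,0,0.3],[0.038,0,0,0,0,0,0.3],[0.043,0,0,0,0,0,0.3],[0.043,0,0,0,0,0,0.3]]'
```

```text
t: 19.6
eef_pos: [0.5391, 0.1397, 0.0311]
tool_rot: [0.709, 0.706, 0.001, 0.0]
wrist_force: [0.6, -3.5, 1.4]
width: 0.0554
t: 20.2
eef_pos: [0.539, 0.1523, 0.0309]
tool_rot: [0.709, 0.705, 0.001, -0.0]
wrist_force: [-0.5, -4.3, 2.8]
width: 0.0554
```

```bash
python3 -m pendant '[[-0.05,0,0,0,0,0,0.3],[-0.12,0,0,0,0,0,0.3],[-0.15,0,-0.1,0,0,0,0.3],[-0.25,0,-0.3,0,0,0,0.3],[-0.4,0,-0.45,0,0,0,0.3],[-0.55,0,-0.45,0,0,0,0.3],[-0.7,0,-0.45,0,0,0,0.3],[-0.8,0,-0.45,0,0,0,0.3],[-0.8,0,-0.45,0,0,0,0.3]]'
python3 - <<'E'
from h import *
mt=optics.camera_model("top");it=optics.camera("top");cv2.imwrite("pics/t7.png",np.vstack([cv2.resize(it[170:320,200:500],(800,400),interpolation=cv2.INTER_CUBIC)]))
for q,po,p0 in(("cover_open",cover(.027,.048),[.54,.213,0]),("cover_pinched",cover(.012,.024),[.545,-.288,-.09])):
  for d in models.masks_of(q,"top"):
    print(q,round(d["p"],2),d["uv"],*fit(mt,po,(0,.009,.018),d["mask"],p0))
print(proj(mt,[[.5393,.2151,.065],[.5393,.2151,.024]]), monitor.sense()["eef_pos"])
E
```

```text
t: 21.1
eef_pos: [0.5369, -0.0932, 0.1653]
tool_rot: [0.711, 0.704, 0.0, 0.0]
wrist_force: [-0.1, 0.9, -1.3]
width: 0.056
cover_open 0.66 [247.3, 248.6] [ 0.53928508  0.21357585 -0.0120249 ] 0.911668598651886
cover_pinched 0.91 [455.1, 243.3] [ 0.54523474 -0.29014303 -0.10510392] 0.5306383371353149
cover_pinched 0.91 [277.6, 318.4] [ 0.545 -0.288 -0.34 ] 0.0
[[238.41884653 241.26225899]
 [240.60107098 243.17228458]] [ 0.53673482 -0.08784748  0.16433109]
```

View pics/t7.png

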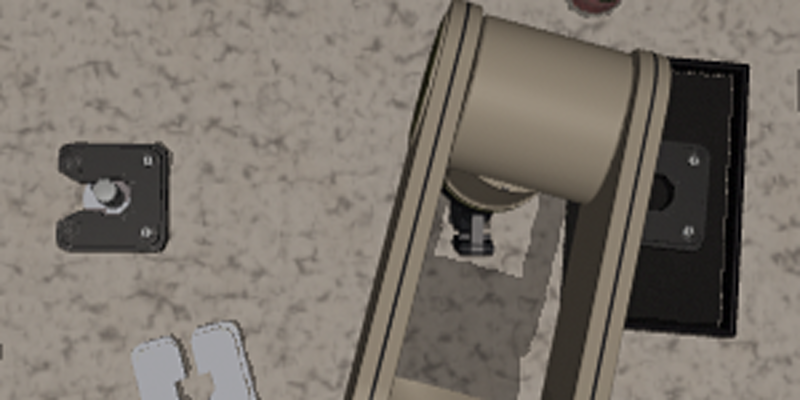

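The post stands in the good cover's hole, about 1.5 mm off centre. The pinched cover is inside the bay and the gripper is clear, so I hand the job in.

```bash
python3 -c "
from workcell import finish_job;print(finish_job())"
```

```text
the job is handed in; nothing more can be done
None
```

Both covers are where the task asks, and I handed the job in at about 21 s. `finish_job` reports no verdict, so the results below rest on my own last checks.

- **Pinched cover:** I gripped it by its back wall and slid it flat into the bay. The clear top-camera fit after release put it about 3 mm from the bay centre. In the last picture the arm partly hid it, so that fit was poor (0.53 overlap), but it agreed within 2 mm.
- **Good cover:** I slid it flat until its gap was round the post, then released it and pushed it home from behind with two fingers. The push met only about 4 N, so it did not jam. The last top-camera fit puts the hole centre about 1.5 mm from the post axis; the limit is 9 mm.
- **Clearance:** The gripper was clear of everything at the end. The jars and the mill looked untouched in the pictures, but I did not measure them again.

Two things went wrong on the way, and I corrected both. A finger linkage pressed the post with about 18 N while I was carrying the good cover, so I backed off and pushed instead. One wrist turn ran into the limit of joint 6, so I turned the other way.

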